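# Plug the coolant neck and clamp the retaining leg on its mark

### The job

Take the larger of the two tapered stoppers from the rack, seat it fully and upright in the filler neck of the cold plate and let it go; then slide the spring-loaded retaining leg out over it until its pointer lines up with the index blade, and only there squeeze the cam lever fully closed against the grip fin without letting the leg slip. Finish while still holding the leg on the mark with the lever closed: do not let go, because the spring would draw the leg back; leave everything else where it is.

Things in the scene. Friction and masses are not known exactly. Their poses are not given: they have to be found in the camera images.
- jig: fixed test jig: base plate 400 x 130 x 10 mm and a grey guide block (x -195 to -65 mm, top 109 mm high). Its x axis is the way the leg extends, roughly away from the robot; y left, z up. Origin at bench height on the leg's centre line, below the rear face of the retracted leg's crossbar
- leg_head: head of the sliding leg; axes as the jig's, origin equals the jig's when retracted and moves in x with the leg. In mm: crossbar x 0 to 12, y -60 to 60, z 99 to 140; behind it the fixed grip fin x -52 to 0, y -13 to -7, z 99 to 140; in front a round shoe 28 across centred at x 95, underside z 85. The 20 wide leg bar runs below, z 85 to 99; beside and below that is free room
- leg (a joint): extension of the leg, m: 0 retracted (start), at most 0.115, about 0.06 to 0.09 on the mark. A spring of 4 to 5.5 N draws it back to 0 whenever it is not held, even with the lever closed
- cam_lever (a joint): lever angle, rad: 0 fully open, 0.40 closed (parallel to the fin); starts at 0 to 0.06, stays where left, takes about 2 N at its tip. Upright plate 52 x 6 mm, z 101 to 138 mm, on a vertical pin at x -55, y 8 mm of leg_head, left of the fin, free tip just behind the crossbar. Squeezing it towards the fin closes it
- lever_tip (a point): outer edge of the lever's free tip, mid height. In leg_head: y 33 mm when open, 13 mm when closed; fin and closed lever together are 26 mm wide, centred on the leg
- pointer (a point): tip of the small pointer on the left side of the leg, at x 45, y 22, z 98 mm of leg_head
- push_face (a point): centre of the crossbar's rear face (towards the guide block), 119.5 mm high; moves with the leg. Open fingers astride fin and lever can bear forward on this face, which is 120 mm wide
- cold_plate: fixed aluminium plate 105 x 110 x 10 mm on the jig's base, axes as the jig's; carries the round filler neck (37 mm outside, straight 26 mm bore, 26 mm deep) and the index blade. Origin below the neck's axis on the plate's underside, 10 mm above the bench
- neck_rim (a point): centre of the neck's open mouth at rim height, 46 mm above the bench, z up
- mark (a point): the length mark: tip of the upright index blade (3 mm thick in x, 14 mm wide, top 98 mm above the bench), 50 mm behind the neck's axis and 26 mm left of it; axes as the jig's. With the pointer level with it in x, the shoe stands over the neck, 6 mm above a seated stopper
- rack: fixed plywood block 70 x 160 x 32 mm, two holes 80 mm apart along its y axis, each with a stopper hanging by its flange (stopper origin 8 mm above the bench); origin centre of underside; stands left or right of the jig
- stopper: larger rubber stopper: taper z 0 to 24 mm (16 to 23.6 mm across), flange 35 mm across z 24 to 29, round grip knob 24 mm across z 29 to 57. Origin at the centre of the taper's lower end, z up. 40 to 85 g. Seated, the flange rests on the neck's rim, origin 24 mm below it
- cell_block: fixed grey battery cell block, 70 x 150 x 50 mm, on the other side of the jig from the rack
- small_stopper: smaller rubber stopper: same heights as the other, but flange 31.6 mm, grip knob only 14 mm and taper 11 to 16 mm across; origin at the centre of the taper's lower end; stays in the rack (leave alone)
- wrench: steel wrench lying loose on the bench (leave alone)
- screwdriver: screwdriver lying loose on the bench (leave alone)
- tape: roll of tape, 80 mm across, 22 mm high (leave alone)
- bolt_jar: jar, 60 mm across, 80 mm high (leave alone)
- spray_can: can, 60 mm across, 170 mm high (leave alone)
- busbar: flat copper busbar, 110 x 22 x 6 mm (leave alone)

How it is judged:
On the way, in this order (a step that is already met when the one before it is completed fails the run):
1. the larger stopper is seated in the neck and let go, the leg not yet drawn out (horizontal distance between stopper and neck_rim below 0.006 m and z of stopper in the frame of neck_rim below -0.02 m and angle between stopper's own z axis and vertical below 0.12 rad and contact force between the fingers and stopper below 0.2 N and value of joint leg below 0.03 m), for 0.2 s.
2. the leg's pointer is at the index blade, the lever still open (x of pointer in the frame of mark between -0.006 and 0.006 m and value of joint cam_lever below 0.2 rad), for 0.1 s.
3. the lever is closed with the leg on the mark (x of pointer in the frame of mark between -0.006 and 0.006 m and value of joint cam_lever above 0.34 rad), for 0.2 s.
At the end, for the whole second after the job is handed in: stopper in the neck untouched (within 6 mm of its axis, flange within 4 mm of the rim, upright within 0.12 rad); pointer within 6 mm of the blade along the leg; lever at least 0.34 of 0.40 rad; fingers bear on the leg head with over 2 N (all of step 3 and horizontal distance between stopper and neck_rim below 0.006 m and z of stopper in the frame of neck_rim below -0.02 m and angle between stopper's own z axis and vertical below 0.12 rad and contact force between the fingers and leg_head above 2 N and contact force between the fingers and stopper below 0.2 N and linear speed of stopper below 0.02 m/s); the arm keeps its last pose, push and grip.
It fails at once if the lever is closed (beyond 0.28 rad) while the leg is more than 10 mm off the mark (value of joint cam_lever above 0.28 rad and not (x of pointer in the frame of mark between -0.01 and 0.01 m)).
It fails at once if a bystander is moved more than 20 mm (distance of any of small_stopper, wrench, screwdriver, tape, bolt_jar, spray_can, busbar from where it was at the start of the episode above 0.02 m).
It also fails if it takes over 54 s, if anything falls off the work surface, if the arm or the gripper's body presses on something with over 40 N, if the wrist force passes 120 N, or if a joint passes its speed limit or range.

### The arm

A 7-joint arm with a two-finger parallel gripper is mounted at the origin on the work surface. World frame = base frame: x ahead of the robot, y to its left, z up, the work surface at z = 0. Lengths are in m, angles in rad, forces in N, time in s.
With the tool pointing down it reaches from about 0.4 to 0.875 m from the base axis. Payload 4.4 kg.
Tool frame: the origin (TCP) lies on the centre line of the jaws, within the pads' length; the fingertips stand 17 mm ahead of it and the grasp point (between the pads) lies 2 mm behind it; z points along the fingers, y is the line along which they close (so a half turn about z gives the same grasp; the last joint's range is limited). The gripper opens to 85 mm and grips with 20 to 120 N. Pads are 22 mm wide; open, the fingers measure 114 mm over their backs; the gripper's body (76 mm by 85 mm) begins 54 mm behind the grasp point. The pads swing forward as they close: fully open they stand 13 mm farther back than shut.
Start: joints at [-1.412, 0.628, 0.038, 1.517, -0.027, 0.996, -0.02], TCP at [0.145, 0.634, 0.227] pointing down, gripper open.
Joint ranges: [-3.06, 3.06], [-0.37, 2.12], [-1.25, 1.32], [0.18, 2.47], [-1.1, 4.24], [0.23, 1.98], [-2.94, 2.94]. Speed limits (rad/s): [2.57, 2.57, 3.14, 3.14, 3.14, 3.14, 3.14].

### API

Orientations are given as a unit quaternion [x, y, z, w].
In Python, from station import arm, grab_frame, close_job, search_frame gives the robot as it stands.
- The arm moves only by the tool arm_command, never from a script. Its argument "plan" is a list of rows, each an object with "linear": the shift along the tool's x, y, z in cm, a list of three; "turn": the turn, a rotation vector about the tool's x, y, z in degrees, a list of three; "jaw": the closure, from -1 (fully open) to 1 (shut). A call has 1 to 20 rows; each row shifts and turns the commanded pose from where the row before left it, along the tool's axes as they then stand; what a row does not reach is not made up. A row lasts 1/8 s, in which the tool goes at most 62.5 mm and 10.7 degrees, less where a joint would pass 70% of its speed; a pose out of reach is approached as far as the arm can. A call with a gripper value outside its range is refused whole. The fingers move at their own pace and stop on an object; the grip force is fixed at half the most. Time passes only in rows, so rows that do not move let the fingers close. It gives the time, the measured TCP pose, the force, the opening and the grip force at its end, in the units of the state.
- arm.state(): the state, without advancing time (a new reading comes with each control period).
- grab_frame(name): name is "side" or "top"; returns a dict with "frame" (480x640x3 uint8, red, green, blue), "fovy" (degrees; the focal length in pixels is half the picture's height over the tangent of half this angle, whatever the lens; pixels are square), "cx", "cy" (the principal point, pixels), "R" (3x3) and "t" (3): a world point X has camera coordinates R X + t. Camera axes: x right, y down, z forward; pixel columns grow to the right and rows downward; lengths in m; the calibration is good to about 2 mm. A picture is of the moment at which its call begins. There is no depth.
- close_job(): hands the job in; it is judged then, once.
Trained networks look in the newest picture that a camera, given by its name, has taken for a name from the list of things; names that differ only in an ending like _2 or _b are one class to them, and where a whole thing is asked for, a point or a joint stands for the part that bears it (a point fixed in the world has none). Each returns a list of dicts, best first, with "p" (0 to 1); they miss things now and then, are a little off and sometimes report something else, mostly with a low value. They report only what shows in the picture. A call takes as long as a camera call.
- search_frame(camera, thing): "extent" ([left, top, right, bottom] in pixels, round what is visible of it).
The state is a dict: "time_s": time; "joints": joint angles; "qvel": joint speeds; "joint_torque": joint torques, N m; "tcp_pos": TCP position; "orientation": TCP orientation; "wrist_force": force on the tool from outside, world axes, zero at the start; "torque": the same for the moment, N m; "finger_gap": finger opening in m; "grasp_force": force on a finger pad.
Only numpy, scipy, OpenCV 4.12 (cv2) and the standard library are available. Lean on these libraries where they do the work, as an engineer would, in place of code of your own. Each camera call takes 0.05 s, during which the arm holds its last target. There are 200 camera calls.

## Working session

There is one attempt and no reset: what is moved stays moved. The work goes in short steps, Python scripts to look and compute and a tool call to move; the robot and the scene stay as the last step left them, time stands still between calls to the robot, and variables do not carry over. Pictures are saved under pics/ and viewed, at most 10 in all, crops included, and the job is handed in when it is done.

Besides the shell and the picture viewer there is one more tool, called as name(argument=value, ...) on one line, values as JSON. arm_command: Moves the arm, as the interface text tells. Its arguments: {"type":"object","properties":{"plan":{"type":"array"}},"required":["plan"]}

```bash
mkdir -p pics; ls
python3 - <<'E'
from station import arm, grab_frame, search_frame
import cv2, json, numpy as np
print(arm.state())
for c in ("side","top"):
    f=grab_frame(c); cv2.imwrite(f"pics/{c}0.png",cv2.cvtColor(f["frame"],cv2.COLOR_RGB2BGR))
    print(c,f["fovy"],f["cx"],f["cy"],np.round(f["R"],4).tolist(),np.round(f["t"],4).tolist())
    for t in ("stopper","small_stopper","rack","cold_plate","neck_rim","leg_head","pointer","mark","cam_lever","jig","push_face","lever_tip"):
        try: print(t,[(np.round(d["extent"]).tolist(),round(d["p"],2)) for d in search_frame(c,t)[:2]])
        except Exception as e: print(t,e)
E
```

```text
pics
{'time_s': 0.0, 'joints': array([-1.41179157,  0.62934377,  0.03844478,  1.51835782, -0.02696592,
        0.99629124, -0.01997678]), 'qvel': array([-0.00252042, -0.00020346, -0.00109246, -0.00152986,  0.0014895 ,
        0.00057728,  0.00173737]), 'joint_torque': array([-6.67113709e-04, -5.63398540e+01,  1.22636843e+00, -1.93438804e+01,
        1.10927687e-02,  1.08393034e-02, -4.18325342e-06]), 'tcp_pos': array([0.14473908, 0.63303851, 0.22569394]), 'orientation': array([ 1.12146058e-01,  9.93691288e-01, -9.37803238e-04, -7.83206197e-05]), 'wrist_force': array([-0.19267264, -1.19520955,  0.62003004]), 'torque': array([-0.00919296, -0.02362324,  0.02205263]), 'grasp_force': 0.0, 'finger_gap': 0.08521403645854712}
side 54.025280849888674 313.92826209372527 235.76589652690987 [[-0.9737, -0.2272, -0.0141], [-0.1011, 0.4872, -0.8674], [0.204, -0.8432, -0.4973]] [0.5256, 0.126, 0.9381]
stopper [([303.0, 345.0, 325.0, 375.0], 0.65), ([226.0, 206.0, 426.0, 313.0], 0.28)]
small_stopper []
rack [([293.0, 316.0, 335.0, 399.0], 0.9), ([303.0, 346.0, 324.0, 375.0], 0.55)]
cold_plate [([235.
[... 787 characters left out ...]
9.0, 210.0, 272.0], 0.56)]
small_stopper [([404.0, 230.0, 469.0, 265.0], 0.72), ([228.0, 253.0, 235.0, 265.0], 0.41)]
rack [([186.0, 245.0, 251.0, 282.0], 0.9)]
cold_plate [([307.0, 170.0, 357.0, 221.0], 0.62), ([173.0, 325.0, 204.0, 360.0], 0.61)]
neck_rim [([309.0, 170.0, 354.0, 218.0], 0.69), ([304.0, 252.0, 316.0, 278.0], 0.29)]
leg_head [([188.0, 249.0, 250.0, 284.0], 0.7), ([293.0, 210.0, 343.0, 277.0], 0.59)]
pointer [([293.0, 209.0, 342.0, 278.0], 0.73)]
mark [([309.0, 171.0, 358.0, 217.0], 0.56)]
cam_lever [([304.0, 250.0, 314.0, 275.0], 0.64)]
jig [([279.0, 164.0, 360.0, 329.0], 0.69)]
push_face [([295.0, 210.0, 343.0, 278.0], 0.67)]
lever_tip [([295.0, 207.0, 342.0, 280.0], 0.45)]
```

Run:
```python
import cv2
a=cv2.imread("pics/top0.png")[150:340,170:370]; cv2.imwrite("pics/topc.png",cv2.resize(a,None,fx=3,fy=3,interpolation=cv2.INTER_CUBIC))
b=cv2.imread("pics/side0.png")[190:410,170:440]
b=cv2.resize(b,None,fx=2.7,fy=2.7,interpolation=cv2.INTER_CUBIC); print(b.shape); cv2.imwrite("pics/sidec.png",b)
```

```text
(594, 729, 3)
```

View pics/topc.png

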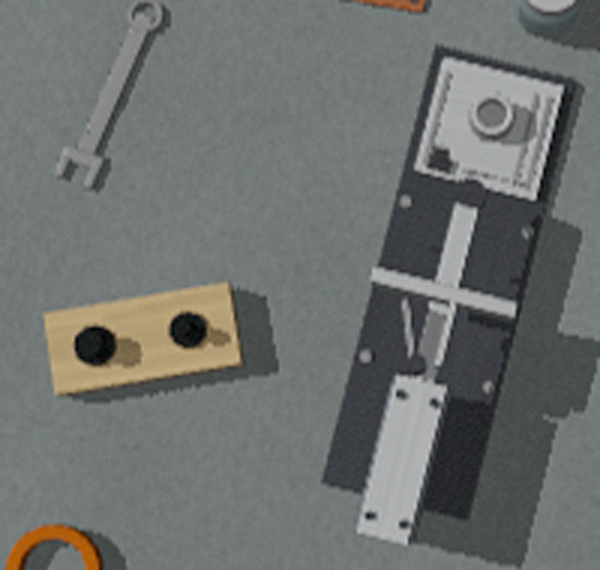

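View pics/sidec.png

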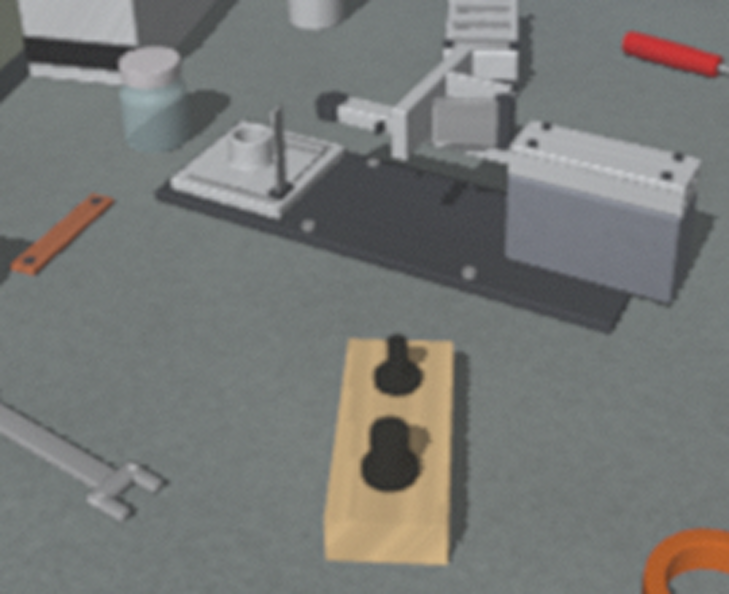

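View pics/top0.png

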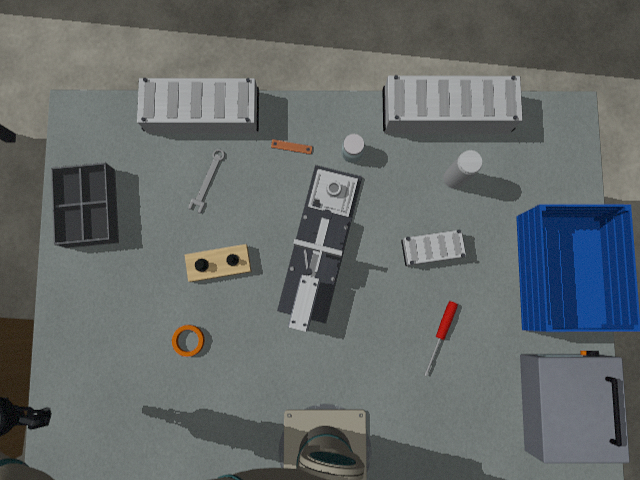

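```bash
cat > h.py <<'E'
import numpy as np, cv2
from scipy.optimize import least_squares
C={"side":dict(fovy=54.025280849888674,cx=313.92826209372527,cy=235.76589652690987),"top":dict(fovy=45.068056586032064,cx=320.40983226961737,cy=236.04281658232725)}
C["side"].update(R=np.array([[-0.9737,-0.2272,-0.0141],[-0.1011,0.4872,-0.8674],[0.204,-0.8432,-0.4973]]),t=np.array([0.5256,0.126,0.9381]))
C["top"].update(R=np.array([[-0.0011,-1.0,0.009],[-0.9902,-0.0002,-0.1398],[0.1398,-0.0091,-0.9901]]),t=np.array([0.0106,0.5374,1.4507]))
def proj(c,X):
    k=C[c]; f=240/np.tan(np.radians(k["fovy"])/2); p=np.atleast_2d(X)@k["R"].T+k["t"]
    return np.c_[k["cx"]+f*p[:,0]/p[:,2],k["cy"]+f*p[:,1]/p[:,2]]
def ray(c,u,z):
    k=C[c]; f=240/np.tan(np.radians(k["fovy"])/2)
    d=k["R"].T@np.array([(u[0]-k["cx"])/f,(u[1]-k["cy"])/f,1]); o=-k["R"].T@k["t"]; return o+d*(z-o[2])/d[2]
def jw(q,P):
    P=np.atleast_2d(P)/1000.; c,s=np.cos(q[2]),np.sin(q[2])
    return np.c_[q[0]+c*P[:,0]-s*P[:,1],q[1]+s*P[:,0]+c*P[:,1],P[:,2]]
E
python3 - <<'E'
from h import *
T=lambda x,y:(170+x/3,150+y/3); S=lambda x,y:(170+x/2.7,190+y/2.7)
print("stopper top",ray("top",T(95,345),.055),"side",ray("side",S(391,425),.065), ray("side",S(390,466),.037))
print("small",ray("top",T(188,329),.060)); 
r=ray("top",T(491,116),.046); print("neck",r,"side",ray("side",S(251,133),.046))
# jig fit: q, block half width w, e
obs=[("top",T(374,267),lambda p:(12,60,140)),("top",T(517,303),lambda p:(12,-60,140)),
("top",T(398,374),lambda p:(-65,p[3],109)),("top",T(446,385),lambda p:(-65,-p[3],109)),("top",T(358,531),lambda p:(-195,p[3],109)),("top",T(408,544),lambda p:(-195,-p[3],109)),
("top",T(491,116),lambda p:(p[4],0,46)),("side",S(251,133),lambda p:(p[4],0,46)),
("side",S(279,108),lambda p:(p[4]-50,26,98)),("side",S(540,122),lambda p:(-65,-p[3],109)),("side",S(510,152),lambda p:(-65,p[3],109)),("side",S(687,190),lambda p:(-195,p[3],109)),("side",S(393,107),lambda p:(12,60,140)),("side",S(410,112),lambda p:(0,60,140))]
def res(p): return np.concatenate([proj(c,jw(p,f(p)))[0]-u for c,u,f in obs])
s=least_squares(res,[.55,0.02,-.25,20,170],x_scale=[.1,.1,.1,10,10],loss="soft_l1"); print(s.x.round(4)); print(res(s.x).reshape(-1,2).round(1).tolist())
q=s.x
for c,nm,(x0,y0,x1,y1),k in (("top","pics/top0.png",(270,155,370,335),6),("side","pics/side0.png",(225,190,435,330),3.8)):
    im=cv2.imread(nm)[y0:y1,x0:x1]; im=cv2.resize(im,None,fx=k,fy=k,interpolation=cv2.INTER_CUBIC)
    def dr(P,col,closed=True):
        z=((proj(c,jw(q,P))-[x0,y0]+.5)*k).astype(int); cv2.polylines(im,[z.reshape(-1,1,2)],closed,col,1)
    w=q[3]; n=q[4]
    dr([(0,60,140),(12,60,140),(12,-60,140),(0,-60,140)],(0,0,255)); dr([(0,60,99),(0,60,140),(0,-60,140),(0,-60,99)],(0,0,255))
    dr([(-65,w,109),(-65,-w,109),(-195,-w,109),(-195,w,109)],(0,255,0))
    a=np.linspace(0,6.28,40)
    for R,z in((18.5,46),(13,46),(18.5,20)): dr(np.c_[n+R*np.cos(a),R*np.sin(a),z+0*a],(255,0,0))
    dr(np.c_[95+14*np.cos(a),14*np.sin(a),85+0*a],(255,255,0))
    dr([(n-50,26,20),(n-50,26,98)],(255,0,255)); dr([(45,22,98),(45,10,98)],(0,255,255))
    dr([(-52,-10,140),(0,-10,140)],(0,255,255)); dr([(-55,8,138),(-5,28,138)],(0,255,255))
    if c=="top": im=cv2.rotate(im,cv2.ROTATE_90_CLOCKWISE); im=im[:600,:]; im=cv2.resize(im,(800,int(800*im.shape[0]/im.shape[1])))
    else: im=im[:600,:800]
    cv2.imwrite(f"pics/ov_{c}.png",im); print(im.shape)
E
```

```text
stopper top [0.46121309 0.30990946 0.055     ] side [0.46449212 0.31234044 0.065     ] [0.46442775 0.316862   0.037     ]
small [0.47419634 0.23143358 0.06      ]
neck [ 0.66013268 -0.02401896  0.046     ] side [ 0.66332262 -0.02276807  0.046     ]
[ 4.906000e-01  1.980000e-02 -2.450000e-01  2.140880e+01  1.780924e+02]
[[-0.9, -0.4], [0.1, -0.3], [-0.9, -0.0], [0.2, 0.6], [-0.9, 0.3], [-0.2, 0.4], [-0.2, -1.2], [0.1, -0.1], [1.3, -1.3], [-2.3, -1.4], [0.8, -2.8], [0.4, -1.3], [0.1, 0.4], [-0.6, -0.1]]
(444, 800, 3)
(532, 798, 3)
```

View pics/ov_top.png

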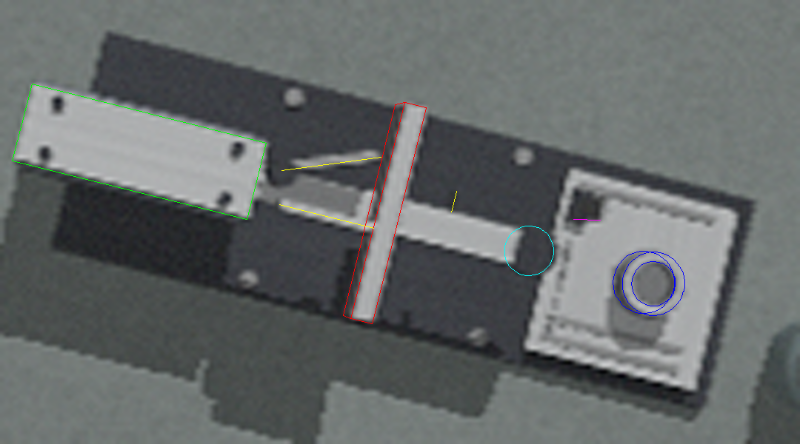

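View pics/ov_side.png

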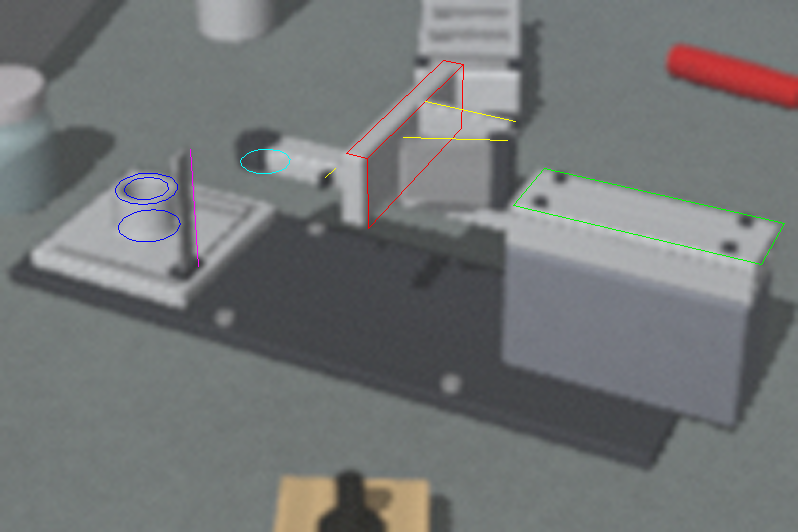

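```bash
cat > mv.py <<'E'
from h import *
from station import arm
from scipy.spatial.transform import Rotation as Ro
Q=np.array([.4906,.0198,-.245,21.4,178.1])
def plan(p,yaw=-.245,base=None):
    """total shift (cm) and turn (deg) in tool axes, shift taken after turn; desired tool: x=-jigx, y=jig y, z down"""
    s=arm.state(); q0=s["tcp_pos"] if base is None else np.array(base)
    c,n=np.cos(yaw),np.sin(yaw); Rd=np.array([[-c,-n,0],[-n,c,0],[0,0,-1]]).T
    Rd=np.c_[[-c,-n,0],[-n,c,0],[0,0,-1.]]
    R0=Ro.from_quat(s["orientation"]).as_matrix()
    print("shift cm",((np.array(p)-q0)@Rd*100).round(2),"turn",np.degrees(Ro.from_matrix(R0.T@Rd).as_rotvec()).round(2))
E
python3 - <<'E'
from mv import *
plan([.463,.312,.15]); plan([.463,.312,.058],base=[.463,.312,.15]);
E
```

```text
shift cm [-38.67 -23.49   7.66] turn [ 0.   -0.    1.16]
shift cm [0.  0.  9.2] turn [ 0.   -0.    1.16]
```

arm_command(plan=[{"linear": [0, 0, 0], "turn": [0, 0, 1.16], "jaw": -1}, {"linear": [-2.76, -1.68, 0.55], "turn": [0, 0, 0], "jaw": -1}, {"linear": [-2.76, -1.68, 0.55], "turn": [0, 0, 0], "jaw": -1}, {"linear": [-2.76, -1.68, 0.55], "turn": [0, 0, 0], "jaw": -1}, {"linear": [-2.76, -1.68, 0.55], "turn": [0, 0, 0], "jaw": -1}, {"linear": [-2.76, -1.68, 0.55], "turn": [0, 0, 0], "jaw": -1}, {"linear": [-2.76, -1.68, 0.55], "turn": [0, 0, 0], "jaw": -1}, {"linear": [-2.76, -1.68, 0.55], "turn": [0, 0, 0], "jaw": -1}, {"linear": [-2.76, -1.68, 0.55], "turn": [0, 0, 0], "jaw": -1}, {"linear": [-2.76, -1.68, 0.55], "turn": [0, 0, 0], "jaw": -1}, {"linear": [-2.76, -1.68, 0.55], "turn": [0, 0, 0], "jaw": -1}, {"linear": [-2.76, -1.68, 0.55], "turn": [0, 0, 0], "jaw": -1}, {"linear": [-2.76, -1.68, 0.55], "turn": [0, 0, 0], "jaw": -1}, {"linear": [-2.76, -1.68, 0.55], "turn": [0, 0, 0], "jaw": -1}, {"linear": [-2.76, -1.68, 0.55], "turn": [0, 0, 0], "jaw": -1}, {"linear": [0, 0, 0], "turn": [0, 0, 0], "jaw": -1}])

```text
time_s: 3.3
tcp_pos: [0.4649, 0.3087, 0.1493]
orientation: [0.125, 0.992, -0.001, 0.001]
wrist_force: [-0.4, -0.2, 0.1]
finger_gap: 0.0851
grasp_force: 0.0
```

arm_command(plan=[{"linear": [0.1, 0.3, 2.3], "turn": [0, 0, 0], "jaw": -1}, {"linear": [0, 0, 2.3], "turn": [0, 0, 0], "jaw": -1}, {"linear": [0, 0, 2.3], "turn": [0, 0, 0], "jaw": -1}, {"linear": [0, 0, 1.3], "turn": [0, 0, 0], "jaw": -1}, {"linear": [0, 0, 0.9], "turn": [0, 0, 0], "jaw": -1}, {"linear": [0, 0, 0], "turn": [0, 0, 0], "jaw": -1}, {"linear": [0, 0, 0], "turn": [0, 0, 0], "jaw": 1}, {"linear": [0, 0, 0], "turn": [0, 0, 0], "jaw": 1}, {"linear": [0, 0, 0], "turn": [0, 0, 0], "jaw": 1}, {"linear": [0, 0, 0], "turn": [0, 0, 0], "jaw": 1}, {"linear": [0, 0, 0], "turn": [0, 0, 0], "jaw": 1}, {"linear": [0, 0, 0], "turn": [0, 0, 0], "jaw": 1}])

```text
time_s: 4.8
tcp_pos: [0.464, 0.3172, 0.0604]
orientation: [0.122, 0.993, 0.002, 0.002]
wrist_force: [-1.1, 1.8, 11.7]
finger_gap: -0.0002
grasp_force: 5.9
```

Run:
```python
from station import arm, grab_frame
import cv2
ims=[]
for c,(x0,y0,x1,y1) in (("side",(270,290,360,420)),("top",(160,190,280,310))):
    f=grab_frame(c); im=cv2.cvtColor(f["frame"],cv2.COLOR_RGB2BGR); cv2.imwrite(f"pics/{c}1.png",im)
    im=im[y0:y1,x0:x1]; ims.append(cv2.resize(im,(400,int(400*im.shape[0]/im.shape[1])),interpolation=cv2.INTER_CUBIC)[:400])
h=min(i.shape[0] for i in ims)
cv2.imwrite("pics/v1.png",cv2.hconcat([i[:h] for i in ims])); s=arm.state(); print(s["finger_gap"],s["grasp_force"])
```

```text
8.381656764316561e-05 5.92007798695704
```

View pics/v1.png

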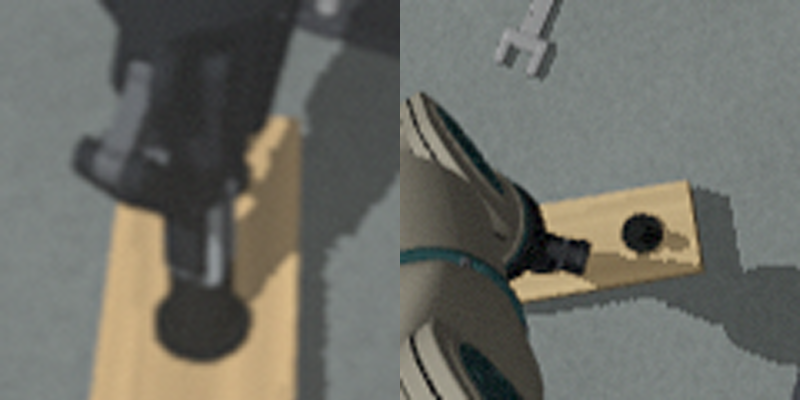

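```bash
python3 - <<'E'
from mv import *
s=arm.state();p=s["tcp_pos"];print(p,s["joints"].round(3),s["wrist_force"])
for c in("side","top"):
    print(c,proj(c,[p-[0,0,.017],p,p+[0,0,.1]]).round(1).tolist(), "stopper flange/knob", proj(c,[[.463,.312,.037],[.463,.312,.065]]).round(1).tolist())
E
grep -c . h.py
python3 - <<'E'
import sys; sys.path.insert(0,'.')
import cv2
a=cv2.imread("pics/side0.png")[330:400,285:345];b=cv2.imread("pics/side1.png")[330:400,285:345]
cv2.imwrite("pics/v2.png",cv2.resize(cv2.hconcat([a,b]),None,fx=6,fy=6,interpolation=cv2.INTER_CUBIC))
E
```

```text
[0.46395784 0.31725683 0.0603542 ] [-0.655  0.737  0.009  1.903 -0.015  0.495  0.691] [-0.21474246  2.41080591 11.3487313 ]
side [[314.7, 359.9], [314.5, 351.9], [313.6, 300.7]] stopper flange/knob [[316.0, 360.6], [315.8, 347.4]]
top [[199.7, 264.3], [198.3, 263.7], [189.8, 259.8]] stopper flange/knob [[202.2, 264.9], [200.1, 263.9]]
14
```

View pics/v2.png

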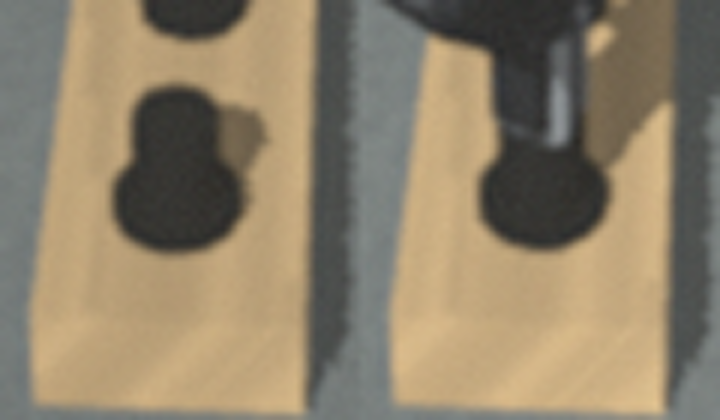

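arm_command(plan=[{"linear": [0, 0, -1], "turn": [0, 0, 0], "jaw": 1}, {"linear": [0, 0, -2], "turn": [0, 0, 0], "jaw": 1}, {"linear": [0, 0, -3], "turn": [0, 0, 0], "jaw": 1}, {"linear": [0, 0, -3], "turn": [0, 0, 0], "jaw": 1}, {"linear": [0, 0, 0], "turn": [0, 0, 0], "jaw": 1}])

```text
time_s: 5.52
tcp_pos: [0.4635, 0.3151, 0.1506]
orientation: [0.123, 0.992, 0.001, 0.001]
wrist_force: [0.4, 0.3, 0.2]
finger_gap: 0.0001
grasp_force: 0.0
```

Run:
```python
from station import arm, grab_frame, search_frame
import cv2
ims=[]
for c,(x0,y0,x1,y1) in (("side",(270,280,360,400)),("top",(160,200,280,320))):
    f=grab_frame(c); im=cv2.cvtColor(f["frame"],cv2.COLOR_RGB2BGR); cv2.imwrite(f"pics/{c}2.png",im)
    print(c,[(t,search_frame(c,t)[:2]) for t in("stopper","small_stopper")])
    im=im[y0:y1,x0:x1]; ims.append(cv2.resize(im,(400,int(400*im.shape[0]/im.shape[1])),interpolation=cv2.INTER_CUBIC)[:500])
h=min(i.shape[0] for i in ims)
cv2.imwrite("pics/v3.png",cv2.hconcat([i[:h] for i in ims])); s=arm.state(); print(s["finger_gap"],s["grasp_force"],s["wrist_force"],s["tcp_pos"])
```

```text
side [('stopper', [{'extent': [302.5, 344.4, 325.0, 373.6], 'p': 0.7}, {'extent': [338.4, 222.8, 359.9, 244.2], 'p': 0.29}]), ('small_stopper', [{'extent': [307.1, 315.4, 327.9, 336.4], 'p': 0.62}])]
top [('stopper', []), ('small_stopper', [])]
-9.234830977631097e-05 0.0 [-1.50490738  0.09807386  0.39854321] [0.46174451 0.31430618 0.14747222]
```

View pics/v3.png

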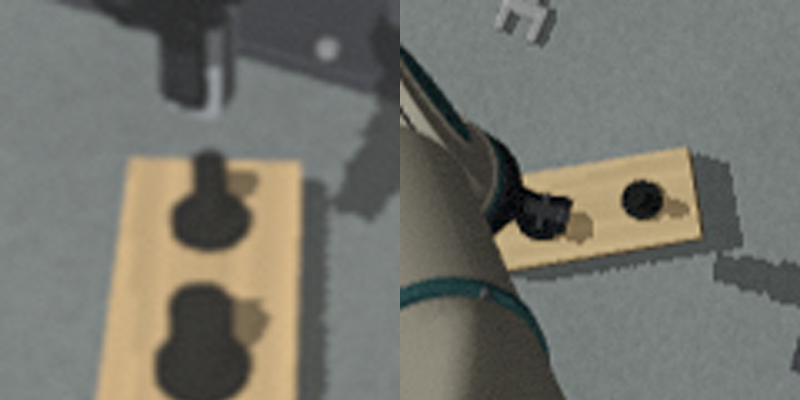

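Run:
```python
from mv import *
s=arm.state();p=s["tcp_pos"]
for c in("side","top"): print(c,"tip",proj(c,[p-[0,0,.017],p-[0,0,.03]]).round(1).tolist())
a=np.linspace(0,6.28,60)
def model(x,y):
    P=[]
    for r,z in((.0175,.032),(.0175,.037),(.012,.037),(.012,.065)): P.append(np.c_[x+r*np.cos(a),y+r*np.sin(a),z+0*a])
    return np.vstack(P)
for x,y in((.463,.312),(.463,.317),(.463,.307)):
    for c in("side","top"):
        u=proj(c,model(x,y)); print(x,y,c,u.min(0).round(1),u.max(0).round(1))
for c in("side","top"):
    im=cv2.imread(f"pics/{c}0.png").max(axis=2)<75
    sl=(slice(335,385),slice(295,335)) if c=="side" else (slice(255,275),slice(190,213))
    m=im[sl]; n,l,st,ce=cv2.connectedComponentsWithStats(m.astype(np.uint8)); i=1+st[1:,4].argmax(); print(c,st[i],st[i][:2]+[sl[1].start,sl[0].start])
```

```text
side tip [[315.8, 315.7], [315.9, 322.5]]
top tip [[193.7, 261.9], [194.8, 262.4]]
0.463 0.312 side [305.1 342.1] [327. 371.]
0.463 0.312 top [195.3 258.1] [209.4 271.9]
0.463 0.317 side [304.3 344.2] [326.4 373.4]
0.463 0.317 top [193.3 258.1] [207.5 271.9]
0.463 0.307 side [305.8 340. ] [327.6 368.7]
0.463 0.307 top [197.3 258.1] [211.4 271.9]
side [  9  10  21  27 399] [304 345]
top [  5   4  14  13 142] [195 259]
```

arm_command(plan=[{"linear": [-0.1, -0.1, 0], "turn": [0, 0, 0], "jaw": -1}, {"linear": [0, 0, 1], "turn": [0, 0, 0], "jaw": -1}, {"linear": [0, 0, 1.5], "turn": [0, 0, 0], "jaw": -1}, {"linear": [0, 0, 2], "turn": [0, 0, 0], "jaw": -1}, {"linear": [0, 0, 2], "turn": [0, 0, 0], "jaw": -1}, {"linear": [0, 0, 2], "turn": [0, 0, 0], "jaw": -1}, {"linear": [0, 0, 1.5], "turn": [0, 0, 0], "jaw": -1}, {"linear": [0, 0, 0.7], "turn": [0, 0, 0], "jaw": -1}, {"linear": [0, 0, 0.5], "turn": [0, 0, 0], "jaw": -1}, {"linear": [0, 0, 0], "turn": [0, 0, 0], "jaw": -1}, {"linear": [0, 0, 0], "turn": [0, 0, 0], "jaw": -1}])

```text
time_s: 7.2
tcp_pos: [0.4635, 0.314, 0.0371]
orientation: [0.122, 0.993, 0.0, 0.0]
wrist_force: [-0.2, 0.5, -0.1]
finger_gap: 0.0855
grasp_force: 0.0
```

arm_command(plan=[{"linear": [0, 0, 0], "turn": [0, 0, 0], "jaw": 1}, {"linear": [0, 0, 0], "turn": [0, 0, 0], "jaw": 1}, {"linear": [0, 0, 0], "turn": [0, 0, 0], "jaw": 1}, {"linear": [0, 0, 0], "turn": [0, 0, 0], "jaw": 1}, {"linear": [0, 0, 0], "turn": [0, 0, 0], "jaw": 1}, {"linear": [0, 0, 0], "turn": [0, 0, 0], "jaw": 1}])

```text
time_s: 7.95
tcp_pos: [0.4632, 0.3138, 0.0369]
orientation: [0.122, 0.992, 0.0, 0.0]
wrist_force: [-0.4, -1.7, 5.1]
finger_gap: 0.0223
grasp_force: 58.6
```

Run:
```python
from mv import *
plan([.662,-.0235,.167],base=[.4633,.314,.167])
```

```text
shift cm [-27.46 -27.92   0.  ] turn [ 0.02  0.01 -0.01]
```

arm_command(plan=[{"linear": [0, 0, -0.5], "turn": [0, 0, 0], "jaw": 1}, {"linear": [0, 0, -1.5], "turn": [0, 0, 0], "jaw": 1}, {"linear": [0, 0, -2], "turn": [0, 0, 0], "jaw": 1}, {"linear": [0, 0, -3], "turn": [0, 0, 0], "jaw": 1}, {"linear": [0, 0, -3], "turn": [0, 0, 0], "jaw": 1}, {"linear": [0, 0, -3], "turn": [0, 0, 0], "jaw": 1}, {"linear": [0, 0, 0], "turn": [0, 0, 0], "jaw": 1}, {"linear": [0, 0, 0], "turn": [0, 0, 0], "jaw": 1}])

```text
time_s: 8.95
tcp_pos: [0.4627, 0.3134, 0.1665]
orientation: [0.122, 0.993, -0.0, -0.0]
wrist_force: [-0.3, -0.3, -2.3]
finger_gap: 0.0219
grasp_force: 58.8
```

arm_command(plan=[{"linear": [-0.98, -1.0, 0], "turn": [0, 0, 0], "jaw": 1}, {"linear": [-1.96, -1.99, 0], "turn": [0, 0, 0], "jaw": 1}, {"linear": [-1.96, -1.99, 0], "turn": [0, 0, 0], "jaw": 1}, {"linear": [-1.96, -1.99, 0], "turn": [0, 0, 0], "jaw": 1}, {"linear": [-1.96, -1.99, 0], "turn": [0, 0, 0], "jaw": 1}, {"linear": [-1.96, -1.99, 0], "turn": [0, 0, 0], "jaw": 1}, {"linear": [-1.96, -1.99, 0], "turn": [0, 0, 0], "jaw": 1}, {"linear": [-1.96, -1.99, 0], "turn": [0, 0, 0], "jaw": 1}, {"linear": [-1.96, -1.99, 0], "turn": [0, 0, 0], "jaw": 1}, {"linear": [-1.96, -1.99, 0], "turn": [0, 0, 0], "jaw": 1}, {"linear": [-1.96, -1.99, 0], "turn": [0, 0, 0], "jaw": 1}, {"linear": [-1.96, -1.99, 0], "turn": [0, 0, 0], "jaw": 1}, {"linear": [-1.96, -1.99, 0], "turn": [0, 0, 0], "jaw": 1}, {"linear": [-1.96, -1.99, 0], "turn": [0, 0, 0], "jaw": 1}, {"linear": [-1.0, -1.0, 0], "turn": [0, 0, 0], "jaw": 1}, {"linear": [0, 0, 0], "turn": [0, 0, 0], "jaw": 1}, {"linear": [0, 0, 5], "turn": [0, 0, 0], "jaw": 1}, {"linear": [0, 0, 1], "turn": [0, 0, 0], "jaw": 1}, {"linear": [0, 0, 0], "turn": [0, 0, 0], "jaw": 1}, {"linear": [0, 0, 0], "turn": [0, 0, 0], "jaw": 1}])

```text
time_s: 11.45
tcp_pos: [0.663, -0.0229, 0.1082]
orientation: [0.122, 0.993, 0.0, 0.001]
wrist_force: [0.3, -0.0, 0.5]
finger_gap: 0.0222
grasp_force: 58.8
```

Run:
```python
from mv import *
from station import grab_frame
s=arm.state();p=s["tcp_pos"];print(p)
a=np.linspace(0,6.28,40); R=[]
for c,(x0,y0,x1,y1) in (("side",(220,190,310,270)),("top",(290,150,380,230))):
    im=cv2.cvtColor(grab_frame(c)["frame"],cv2.COLOR_RGB2BGR); cv2.imwrite(f"pics/{c}3.png",im)
    k=4.44; im=cv2.resize(im[y0:y1,x0:x1],None,fx=k,fy=k,interpolation=cv2.INTER_CUBIC)
    o=np.array([.662,-.0235,0]); st=np.array([p[0],p[1],p[2]-.029])
    for ce,r,z,col in((o,.0185,.046,(255,0,0)),(o,.013,.046,(255,0,0)),(st,.008,0,(0,0,255)),(st,.0175,.024,(0,0,255)),(st,.0175,.029,(0,0,255))):
        u=((proj(c,ce+np.c_[r*np.cos(a),r*np.sin(a),z+0*a])-[x0,y0]+.5)*k).astype(int); cv2.polylines(im,[u.reshape(-1,1,2)],True,col,1)
    R.append(im)
cv2.imwrite("pics/v4.png",cv2.hconcat(R))
```

```text
[ 0.66304222 -0.02285218  0.10824234]
```

View pics/v4.png

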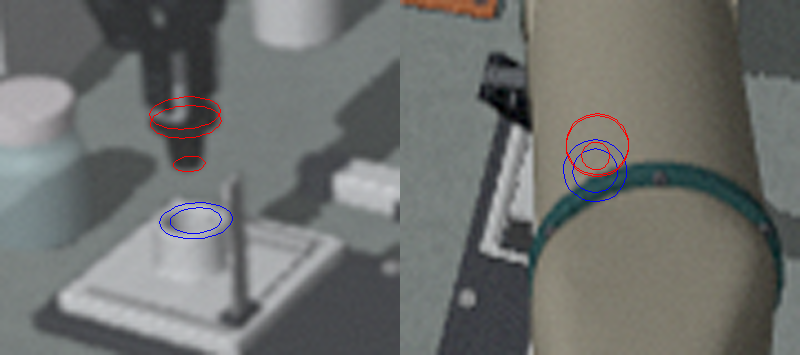

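arm_command(plan=[{"linear": [0, 0, 1.5], "turn": [0, 0, 0], "jaw": 1}, {"linear": [0, 0, 1], "turn": [0, 0, 0], "jaw": 1}, {"linear": [0, 0, 1], "turn": [0, 0, 0], "jaw": 1}, {"linear": [0, 0, 0.7], "turn": [0, 0, 0], "jaw": 1}, {"linear": [0, 0, 0], "turn": [0, 0, 0], "jaw": 1}, {"linear": [0, 0, 0], "turn": [0, 0, 0], "jaw": 1}])

```text
time_s: 12.3
tcp_pos: [0.662, -0.0233, 0.0647]
orientation: [0.122, 0.992, 0.0, 0.0]
wrist_force: [0.2, 1.1, 0.3]
finger_gap: 0.0224
grasp_force: 58.8
```

arm_command(plan=[{"linear": [0, 0, 0.5], "turn": [0, 0, 0], "jaw": 1}, {"linear": [0, 0, 0.4], "turn": [0, 0, 0], "jaw": 1}, {"linear": [0, 0, 0], "turn": [0, 0, 0], "jaw": 1}, {"linear": [0, 0, 0], "turn": [0, 0, 0], "jaw": 1}])

```text
time_s: 12.8
tcp_pos: [0.6625, -0.0234, 0.0557]
orientation: [0.122, 0.992, 0.0, 0.001]
wrist_force: [2.3, -0.4, -1.1]
finger_gap: 0.0221
grasp_force: 58.8
```

arm_command(plan=[{"linear": [-0.1, 0, 0.2], "turn": [0, 0, 0], "jaw": 1}, {"linear": [0, 0, 0.2], "turn": [0, 0, 0], "jaw": 1}, {"linear": [0, 0, 0], "turn": [0, 0, 0], "jaw": 1}, {"linear": [0, 0, 0], "turn": [0, 0, 0], "jaw": 1}])

```text
time_s: 13.3
tcp_pos: [0.6631, -0.0235, 0.0516]
orientation: [0.122, 0.993, 0.0, 0.0]
wrist_force: [1.7, -0.1, -1.8]
finger_gap: 0.0221
grasp_force: 58.8
```

Seat depth reached; release and rise.

arm_command(plan=[{"linear": [0, 0, 0], "turn": [0, 0, 0], "jaw": -1}, {"linear": [0, 0, 0], "turn": [0, 0, 0], "jaw": -1}, {"linear": [0, 0, 0], "turn": [0, 0, 0], "jaw": -1}, {"linear": [0, 0, 0], "turn": [0, 0, 0], "jaw": -1}, {"linear": [0, 0, -2], "turn": [0, 0, 0], "jaw": -1}, {"linear": [0, 0, -4], "turn": [0, 0, 0], "jaw": -1}, {"linear": [0, 0, -5], "turn": [0, 0, 0], "jaw": -1}, {"linear": [0, 0, -4], "turn": [0, 0, 0], "jaw": -1}, {"linear": [0, 0, 0], "turn": [0, 0, 0], "jaw": -1}])

```text
time_s: 14.42
tcp_pos: [0.6658, -0.0236, 0.2073]
orientation: [0.122, 0.992, 0.001, 0.005]
wrist_force: [-0.1, -0.8, -0.8]
finger_gap: 0.0853
grasp_force: 0.0
```

Run:
```python
from mv import *
from station import grab_frame, search_frame
s=arm.state();p=s["tcp_pos"];print(p)
im=cv2.cvtColor(grab_frame("side")["frame"],cv2.COLOR_RGB2BGR); cv2.imwrite("pics/side4.png",im)
print(search_frame("side","stopper")[:2])
a=np.linspace(0,6.28,60)
for o in ([.662,-.0235],[.663,-.0235]):
    u=np.vstack([proj("side",np.c_[o[0]+r*np.cos(a),o[1]+r*np.sin(a),z+0*a]) for r,z in((.0175,.046),(.0175,.051),(.012,.079))]); print(u.min(0),u.max(0))
m=(im.max(axis=2)<75)[195:245,235:270]; n,l,st,ce=cv2.connectedComponentsWithStats(m.astype(np.uint8)); print([(x+[235,195,0,0,0]).tolist() for x in st[1:] if x[4]>20])
for r in m[:50]: print(''.join('#' if v else '.' for v in r))
```

```text
[ 0.66577965 -0.02363696  0.2073411 ]
[{'extent': [253.8, 224.7, 268.2, 246.5], 'p': 0.56}]
[255.7437933  223.87725661] [271.3534954  243.09573484]
[255.32514086 223.83481504] [270.93348807 243.04920877]
[[256, 225, 14, 17, 174]]
...................................
...................................
...................................
...................................
...................................
...................................
...................................
...................................
...................................
...................................
...................................
...................................
...................................
...................................
...................................
...................................
...................................
...................................
...................................
...................................
...................................
...................................
...................................
...................................
......
[... 229 characters left out ...]
......#####.....
.......................#########...
.......................#########...
.......................#########...
.......................#########...
.......................#########...
.......................#########...
.......................#########...
.......................#########...
.......................##########..
.......................###########.
......................############.
.....................##############
.....................#############.
.....................#############.
......................#############
.......................###########.
...................................
...................................
...................................
```

Run:
```python
from mv import *
w=jw(Q,[-30,0,202])[0]; print(w); plan(w,base=[.663,-.0232,.202]); print(arm.state()["tcp_pos"])
```

```text
[0.46149588 0.02707669 0.202     ]
shift cm [ 2.077e+01 -1.000e-02  0.000e+00] turn [ 0.02  0.08 -0.  ]
[ 0.66293162 -0.02354948  0.20286197]
```

arm_command(plan=[{"linear": [1.2, 0, 0], "turn": [0, 0, 0], "jaw": -1}, {"linear": [2.6, 0, 0], "turn": [0, 0, 0], "jaw": -1}, {"linear": [2.6, 0, 0], "turn": [0, 0, 0], "jaw": -1}, {"linear": [2.6, 0, 0], "turn": [0, 0, 0], "jaw": -1}, {"linear": [2.6, 0, 0], "turn": [0, 0, 0], "jaw": -1}, {"linear": [2.6, 0, 0], "turn": [0, 0, 0], "jaw": -1}, {"linear": [2.6, 0, 0], "turn": [0, 0, 0], "jaw": -1}, {"linear": [2.6, 0, 0], "turn": [0, 0, 0], "jaw": -1}, {"linear": [1.4, 0, 0], "turn": [0, 0, 0], "jaw": -1}, {"linear": [0, 0, 0], "turn": [0, 0, 0], "jaw": -1}, {"linear": [0, 0, 0], "turn": [0, 0, 0], "jaw": -1}])

```text
time_s: 15.9
tcp_pos: [0.4621, 0.0267, 0.2016]
orientation: [0.122, 0.992, 0.0, 0.001]
wrist_force: [0.5, 0.4, -0.6]
finger_gap: 0.0856
grasp_force: 0.0
```

Run:
```python
from mv import *
from station import grab_frame, search_frame
s=arm.state();p=s["tcp_pos"];print(p)
R=[]
im0=cv2.cvtColor(grab_frame("side")["frame"],cv2.COLOR_RGB2BGR); cv2.imwrite("pics/side5.png",im0)
for t in("leg_head","cam_lever","lever_tip","pointer","push_face","mark"): print(t,[(np.round(d["extent"],1).tolist(),round(d["p"],2)) for d in search_frame("side",t)[:2]])
x0,y0,x1,y1=225,130,425,280; k=4
im=cv2.resize(im0[y0:y1,x0:x1],None,fx=k,fy=k,interpolation=cv2.INTER_CUBIC)
def dr(P,col,cl=True):
    u=((proj("side",P)-[x0,y0]+.5)*k).astype(int); cv2.polylines(im,[u.reshape(-1,1,2)],cl,col,1)
for sy in(-42.5,42.5):
  for bz in(0,22): # fingertip rectangle (open): z = tcp-4mm(+22)
    q=[p[0],p[1],-.245]; dr(jw(q,[(11,sy,p[2]*1e3-4+bz),(-11,sy,p[2]*1e3-4+bz)]),(0,0,255) if bz else (255,0,0))
dr(jw(Q,[(0,60,99),(0,60,140),(0,-60,140),(0,-60,99)]),(0,255,0))
dr(jw(Q,[(45,22,98),(45,10,98)]),(0,255,255)); dr(jw(Q,[(-55,8,138),(-5,30,138),(-5,30,101),(-55,8,101)]),(0,255,255))
dr(jw(Q,[(Q[4]-50,26,98),(Q[4]-50,26,30)]),(255,0,255))
cv2.imwrite("pics/v5.png",im)
```

```text
[0.46212135 0.02674839 0.20160369]
leg_head [([288.2, 207.1, 427.6, 262.6], 0.96)]
cam_lever [([329.7, 224.5, 360.7, 245.8], 0.8)]
lever_tip [([326.6, 224.0, 361.8, 243.5], 0.84)]
pointer [([289.0, 207.2, 362.2, 251.3], 0.72)]
push_face [([288.4, 208.6, 426.8, 263.9], 0.75)]
mark [([234.9, 229.4, 298.9, 269.1], 0.71)]
```

View pics/v5.png

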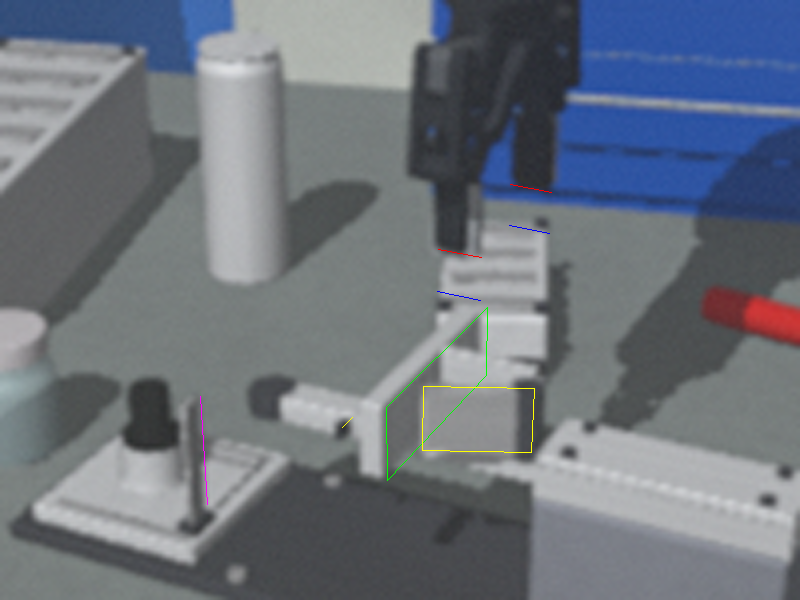

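arm_command(plan=[{"linear": [0, 0, 1.2], "turn": [0, 0, 0], "jaw": -1}, {"linear": [0, 0, 2], "turn": [0, 0, 0], "jaw": -1}, {"linear": [0, 0, 2], "turn": [0, 0, 0], "jaw": -1}, {"linear": [0, 0, 2], "turn": [0, 0, 0], "jaw": -1}, {"linear": [0, 0, 2], "turn": [0, 0, 0], "jaw": -1}, {"linear": [0, 0, 1], "turn": [0, 0, 0], "jaw": -1}, {"linear": [0, 0, 1], "turn": [0, 0, 0], "jaw": -1}, {"linear": [0, 0, 0], "turn": [0, 0, 0], "jaw": -1}, {"linear": [0, 0, 0], "turn": [0, 0, 0], "jaw": -1}])

```text
time_s: 17.38
tcp_pos: [0.4614, 0.0269, 0.0899]
orientation: [0.122, 0.993, 0.0, 0.0]
wrist_force: [0.1, -0.1, -0.0]
finger_gap: 0.0854
grasp_force: 0.0
```

Run:
```python
from mv import *
np.set_printoptions(linewidth=250)
g=cv2.imread("pics/side5.png",0)
print("blade cols 264-282 rows 226-262"); print(g[226:262:2,264:282])
print("pointer cols 294-322 rows 224-246"); print(g[224:246,294:322])
def jx(c,u,z):
    w=ray(c,u,z)[:2]-Q[:2]; c_,s_=np.cos(Q[2]),np.sin(Q[2]); return (w@np.array([[c_,-s_],[s_,c_]])*1000).round(1)
print(jx("side",(272.5,230.5),.098),jx("side",(310.7,237),.098))
for c,u in (("side",proj("side",jw(Q,(133,26,98)))[0]),): print(u)
```

```text
blade cols 264-282 rows 226-262
[[ 54  55  71 103 123 123 123 122 122 123 123 123 123 121 123 122 121 120]
 [ 55  50  60  91 115 122 122 121 122 116 117 123 123 125 125 121 123 124]
 [ 54  52  57  87 111 121 122 133 126 110 104 115 122 123 124 122 123 122]
 [ 55  48  53  76 106 130 145 129  94  83 101 114 122 120 121 123 122 123]
 [ 51  49  51  69  90 117 143 131  92  83  98 114 122 121 122 124 123 124]
 [ 53  50  47  49  49  72 119 117  90  81  97 114 123 126 122 123 125 124]
 [ 52  49  50  49  50  74 125 124  96  80  90 104 114 119 119 121 121 119]
 [ 53  50  51  52  51  73 114 116  95  83  86  90  94 101 118 139 150 151]
 [ 87  87  95 110 108 106 119 117  99  84  86  94  99 116 144 156 155 149]
 [170 162 152 142 129 114 114 120 106  86  83  89 109 132 143 148 148 147]
 [169 164 157 143 131 114 110 121 111  86  88 123 158 174 176 173 171 165]
 [174 167 156 146 132 117 120 139 130  90  85 119 158 175 175 175 173 175]
 [177 170 161 153 144 136 134 141 119  88  86 116 156 173 173 175 176 176]
 [182 176 174 169 167 166 172 166 130  87  84 115 156 176 175 178 177 171]
 [176 171 174 175 
[... 2201 characters left out ...]
2 123 122 122 118 112 114 120 125 129 137 163 182 184 183 176 144 108]
 [124 122 121 122 124 125 124 122 123 125 124 125 126 125 125 124 125 127 128 121 129 161 181 182 183 178 144 107]
 [132 125 122 121 125 125 121 123 123 125 126 127 126 123 127 126 127 124 122 117 126 162 183 183 185 177 146 108]
 [160 144 130 123 120 124 123 124 125 126 127 127 124 127 126 123 118 109  98  97 117 159 180 182 185 176 145 106]
 [174 166 150 128 117 122 125 125 124 126 125 125 124 125 120 110  98  89  79  79 105 156 180 184 183 177 143 106]
 [174 164 142 113 102 113 121 122 122 125 128 127 120 110  97  89  82  80  76  76  97 152 181 183 182 176 141 108]]
[128.1  34.6] [42.4 23.9]
[272.68740128 228.24850592]
```

```bash
cat > m.py <<'E'
from mv import *
for x in (40,45,50): print("ptr",x,proj("side",jw(Q,[(x,22,98),(x,16,95)])).round(2).tolist())
for x in (126,130,134): print("bl",x,proj("side",jw(Q,[(x+1.5,33,95),(x-1.5,33,95),(x-1.5,19,95)]))[:,0].round(2).tolist(),proj("side",jw(Q,[(x-1.5,33,98),(x-1.5,19,98)]))[:,1].round(2).tolist())
for c in (0,12): print("bar",c,proj("side",jw(Q,[(c,60,115)])).round(2).tolist())
E
python3 m.py
```

```text
ptr 40 [[312.18, 236.86], [313.53, 236.81]]
ptr 45 [[310.04, 236.33], [311.4, 236.29]]
ptr 50 [[307.9, 235.81], [309.27, 235.77]]
bl 126 [273.25, 274.46, 277.86] [230.53, 227.66]
bl 130 [271.65, 272.85, 276.26] [230.13, 227.27]
bl 134 [270.05, 271.25, 274.67] [229.73, 226.88]
bar 0 [[321.3, 242.53]]
bar 12 [[315.82, 241.17]]
```

arm_command(plan=[{"linear": [-1, 0, 0], "turn": [0, 0, 0], "jaw": -1}, {"linear": [-0.8, 0, 0], "turn": [0, 0, 0], "jaw": -1}, {"linear": [-0.6, 0, 0], "turn": [0, 0, 0], "jaw": -1}, {"linear": [-0.6, 0, 0], "turn": [0, 0, 0], "jaw": -1}, {"linear": [-1, 0, 0], "turn": [0, 0, 0], "jaw": -1}, {"linear": [-1, 0, 0], "turn": [0, 0, 0], "jaw": -1}, {"linear": [-1, 0, 0], "turn": [0, 0, 0], "jaw": -1}, {"linear": [-1, 0, 0], "turn": [0, 0, 0], "jaw": -1}, {"linear": [-1, 0, 0], "turn": [0, 0, 0], "jaw": -1}, {"linear": [-1, 0, 0], "turn": [0, 0, 0], "jaw": -1}, {"linear": [0, 0, 0], "turn": [0, 0, 0], "jaw": -1}, {"linear": [0, 0, 0], "turn": [0, 0, 0], "jaw": -1}])

```text
time_s: 18.88
tcp_pos: [0.5473, 0.0049, 0.0893]
orientation: [0.122, 0.992, -0.0, -0.001]
wrist_force: [-4.5, 0.8, 1.3]
finger_gap: 0.0856
grasp_force: 2.1
```

```bash
cat > look.py <<'E'
from mv import *
from station import grab_frame
import sys
np.set_printoptions(linewidth=250)
s=arm.state(); w=s["tcp_pos"][:2]-Q[:2]; c,n=np.cos(Q[2]),np.sin(Q[2]); print("tcp jig",(w@np.array([[c,-n],[n,c]])*1000).round(1),s["wrist_force"].round(1))
im=cv2.cvtColor(grab_frame("side")["frame"],cv2.COLOR_RGB2BGR); cv2.imwrite(f"pics/side{sys.argv[1]}.png",im)
g=cv2.cvtColor(im,cv2.COLOR_BGR2GRAY); print("cols 262-296 rows 220-240"); print(g[220:240,262:297])
E
python3 look.py 6
```

```text
tcp jig [58.6 -0.7] [-4.5  0.8  1.3]
cols 262-296 rows 220-240
[[ 75  72  75  74  75  71  74  71  75  97 134 165 171 162 158 154 145 134 130 129 124 123 120 114  99  91  88  83  73  62  62  60  59  59  57]
 [ 73  75  75  74  77  72  73  78  96 127 160 175 179 179 176 174 171 165 169 162 147 138 135 128 128 145 155 143 113  86  68  58  52  57  54]
 [ 75  75  77  71  73  75  91 121 153 170 175 179 180 178 180 179 179 179 182 177 171 168 167 163 168 180 183 172 141 109  84  64  52  51  51]
 [ 74  75  76  75  74  82 127 174 200 198 189 184 186 184 179 179 178 177 179 181 179 179 182 191 200 202 194 181 151 112  91  71  52  51  49]
 [ 73  75  74  78  72  85 135 182 201 196 190 195 198 195 187 185 185 183 183 177 179 177 182 191 199 198 195 189 156 114  92  74  52  51  48]
 [ 73  74  75  77  71  82 125 169 191 190 190 196 197 193 191 195 199 197 187 184 187 187 183 186 189 189 191 184 150 111  95  76  53  50  52]
 [ 72  75  78  77  71  78 114 163 186 190 189 191 189 191 189 195 200 196 191 197 199 194 184 184 186 186 188 180 147 109  95  77  57  57  55]
 [ 68  74  76  73  72  78 111 156 18
[... 1123 characters left out ...]
52  51  51  67  95 130 124  93  80  98 113 123 125 124 127 126 125 126 123 124 140 167 183 186 181 150 113 104 104 115 116  96]
 [ 56  55  50  54  48  47  48  75 118 119  90  83  98 116 125 123 124 125 125 123 124 122 122 136 166 182 187 181 153 115 102 105 119 127 113]
 [ 56  54  52  50  51  46  49  71 118 119  89  83  97 113 123 128 125 126 126 126 123 123 125 132 164 183 188 181 153 115 101 103 116 125 125]
 [ 58  55  54  50  53  49  49  77 126 126  95  83  94 105 117 122 124 123 122 124 123 119 116 124 159 183 184 180 156 120 101 105 115 120 126]
 [ 55  53  54  52  51  51  48  75 126 128  97  83  86  98 107 109 111 114 116 120 117 107  97 108 151 177 185 183 159 124  99  93  97 102 114]]
```

```bash
cat >> m.py <<'E'
print()
f=lambda col,y,z:np.interp(-col,-proj("side",jw(Q,[(x,y,z) for x in range(0,200)]))[:,0],np.arange(200.))
for nm,y,z,cols in (("ptr tip",22,97,(308.7,310.5,281.0,282.6)),("ptr rootish",16,97,(310.5,282.6)),("blade Ledge",33,90,(269.5,)),("blade mid",33,90,(271.7,)),("blade R",19,90,(274.5,)),("bar rear",60,115,(320,290)),("bar front",60,115,(314.5,285.3))): print(nm,[round(float(f(c,y,z)),1) for c in cols])
E
python3 m.py | tail -7
python3 - <<'E'
import cv2,numpy as np
np.set_printoptions(linewidth=250)
print(cv2.imread("pics/side6.png",0)[240:252,262:282])
E
```

```text
ptr tip [48.1, 43.9, 114.8, 110.8]
ptr rootish [47.1, 114.4]
blade Ledge [137.2]
blade mid [131.7]
blade R [133.3]
bar rear [2.8, 70.3]
bar front [14.9, 81.2]
[[ 52  52  54  51  49  49  49  75 116 118  94  85  87  92  96 100 104 107 112 112]
 [ 50  49  50  50  58  67  72  91 116 117  95  85  88  94 100 111 127 133 133 131]
 [ 83  85  89  86  97 110 108 105 120 120  99  87  87  96 102 117 143 158 157 151]
 [147 155 153 144 139 138 130 114 119 117 101  85  85  89  96 118 141 156 160 163]
 [177 179 173 163 157 145 130 116 115 121 107  87  82  91 109 134 147 150 153 148]
 [183 178 173 165 156 149 131 114 115 122 112  87  82 101 138 161 166 161 156 151]
 [182 177 173 166 159 148 132 115 111 122 112  87  89 123 161 175 178 174 172 166]
 [183 179 175 168 158 145 132 120 115 135 124  90  90 128 165 176 178 178 176 175]
 [187 181 175 167 158 147 134 120 121 142 130  94  87 122 159 174 179 177 177 179]
 [187 183 177 167 159 150 138 125 120 138 122  88  82 118 158 178 179 176 177 176]
 [190 185 179 171 164 153 145 136 133 140 122  87  84 119 159 177 176 175 177 178]
 [192 187 184 178 170 163 154 154 159 156 124  87  85 117 160 176 177 176 176 178]]
```

Run:
```python
from mv import *
np.set_printoptions(linewidth=250)
g=cv2.imread("pics/side3.png",0); print("side3 cols 248-276 rows 236-250"); print(g[236:252,248:276])
a=np.linspace(0,6.28,200)
for n in(178,182,186):
    u=proj("side",jw(Q,np.c_[n+18.5*np.cos(a),18.5*np.sin(a),35+0*a])); print(n,u.min(0).round(1),u.max(0).round(1), proj("side",jw(Q,(n,0,46))).round(1))
g=cv2.imread("pics/top0.png",0); print("top0 cols 308-348 rows 178-206"); print(g[178:206,308:348])
print(proj("top",jw(Q,[(178,0,46),(182,0,46),(134,19,98),(134,33,98)])).round(1).tolist())
```

```text
side3 cols 248-276 rows 236-250
[[116 122 122 120 121 121 120 121 120 134 155 172 180 181 181 181 182 183 174 158 138 129 132 118  87  82  96 114]
 [122 123 124 121 121 121 124 133 145 157 162 161 163 170 176 185 188 189 187 180 165 157 148 119  87  81  93 110]
 [121 121 120 120 119 121 134 151 155 142 135 137 149 158 169 178 183 183 181 173 174 170 160 127  91  80  86 104]
 [121 122 118 115 114 128 151 162 142 119 112 127 144 156 168 177 177 178 171 163 168 169 160 129  93  82  87 100]
 [119 120 118 122 140 158 171 171 145 112 103 121 141 155 167 175 173 175 172 168 166 158 145 119  93  82  94 117]
 [119 121 130 151 171 175 172 173 164 143 124 124 139 154 163 171 173 174 173 171 161 141 128 114  92  83  95 132]
 [120 132 152 172 180 176 167 169 181 179 172 160 157 164 171 178 178 177 174 161 143 122 118 115  98  81  90 122]
 [133 152 171 179 178 176 166 164 176 186 189 184 186 187 188 185 177 168 162 146 128 113 115 116  99  80  87 112]
 [157 170 177 177 177 175 167 164 170 179 186 188 189 189 185 179 170 161 154 142 125 113 114 117 104  85  85 107]
 [176 178 178 178 178 176 169 164
[... 504 characters left out ...]
 148 135 123 119 134 123  88  86 116]
 [177 179 181 179 178 178 174 178 183 189 188 188 188 189 185 180 176 170 161 153 142 131 132 140 117  87  85 115]
 [177 178 178 176 177 178 178 184 192 191 192 194 195 193 189 184 180 173 167 158 151 152 156 155 123  87  83 117]]
178 [255.3 239.2] [271.5 247.5] [[263.1 239.1]]
182 [253.8 238.8] [270.  247.1] [[261.6 238.7]]
186 [252.3 238.5] [268.6 246.7] [[260.1 238.4]]
top0 cols 308-348 rows 178-206
[[122 118 120 ... 170 170 172]
 [121 121 122 ... 170 170 171]
 [121 125 122 ... 169 171 168]
 ...
 [ 93 178 169 ... 171 167 139]
 [128 174 167 ... 170 168 137]
 [155 177 172 ... 170 163 130]]
[[333.4, 187.5], [333.8, 186.0], [322.4, 197.8], [317.0, 196.4]]
```

arm_command(plan=[{"linear": [-0.6, 0, 0], "turn": [0, 0, 0], "jaw": -1}, {"linear": [-0.6, 0, 0], "turn": [0, 0, 0], "jaw": -1}, {"linear": [-0.4, 0, 0], "turn": [0, 0, 0], "jaw": -1}, {"linear": [-0.2, 0, 0], "turn": [0, 0, 0], "jaw": -1}, {"linear": [0, 0, 0], "turn": [0, 0, 0], "jaw": -1}, {"linear": [0, 0, 0], "turn": [0, 0, 0], "jaw": -1}])

```text
time_s: 19.68
tcp_pos: [0.5648, 0.0004, 0.0893]
orientation: [0.122, 0.992, -0.0, -0.001]
wrist_force: [-5.0, -0.9, 0.1]
finger_gap: 0.0855
grasp_force: 2.4
```

```bash
python3 look.py 7
python3 - <<'E'
from mv import *
np.set_printoptions(linewidth=250,threshold=9999)
print(proj("side",jw(Q,[(134,22,98),(134,26,98),(134,19,98),(134,33,98)])).round(1).tolist())
from station import grab_frame
g=cv2.cvtColor(grab_frame("top")["frame"],cv2.COLOR_RGB2GRAY); cv2.imwrite("pics/top7.png",g)
print(g[184:210,308:332])
print(proj("top",jw(Q,[(134,22,98),(134,26,98)])).round(1).tolist())
E
```

```text
tcp jig [76.7 -0.8] [-5.  -0.9  0.1]
cols 262-296 rows 220-240
[[121 144 162 173 179 180 180 177 179 177 176 175 172 164 159 159 163 168 170 166 143 110  90  68  51  47  51  50  48  49  62  80  82  76  87]
 [172 187 184 185 187 184 181 178 179 181 178 179 180 177 179 188 197 193 188 185 164 133 101  72  51  49  51  50  47  50  67  86  92  84  85]
 [183 195 197 201 203 195 187 184 185 182 181 176 178 177 180 187 194 196 200 199 169 127 100  74  53  49  48  51  47  50  62  86  92  84  88]
 [170 191 193 198 198 196 190 198 204 198 188 183 184 185 183 180 183 188 194 191 156 116  98  78  55  49  49  50  49  50  61  84  93  85  90]
 [162 186 191 190 190 188 191 195 199 196 191 198 202 194 181 177 182 186 188 181 146 110  98  85  61  54  57  53  52  48  61  84  94  86  89]
 [157 183 187 188 188 188 189 189 189 192 191 200 196 172 148 157 176 186 191 182 149 112  98  86  64  59  57  55  57  51  63  84  92  84  85]
 [134 167 177 180 182 183 187 188 186 188 190 185 167 130  99 124 165 186 188 180 151 114  99  84  61  54  59  57  57  50  64  89 101  89  83]
 [ 90 116 127 140 154 166 177 181 18
[... 3796 characters left out ...]
129 128 129 128 126 126 127 124 127 125 123 124 121 118 119 115 114 113]
 [121 123 125 128 129 129 125 128 127 129 127 128 127 125 124 123 123 124 122 118 118 116 114 115]
 [122 124 127 127 130 128 129 127 131 129 130 130 127 125 126 124 124 122 121 118 118 117 118 115]
 [123 123 127 125 128 127 128 127 126 127 129 126 128 124 127 124 124 122 123 120 117 117 115 111]
 [120 123 125 123 128 127 127 127 129 125 128 125 127 127 124 124 124 121 120 119 119 117 117 115]
 [122 123 127 125 127 126 130 127 129 127 128 130 130 127 126 123 124 124 120 120 119 117 115 114]
 [119 121 126 127 128 128 128 130 129 128 125 125 124 126 124 125 124 121 121 121 120 119 115 114]]
[[321.3, 197.5], [319.7, 197.1]]
```

Run:
```python
from mv import *
np.set_printoptions(linewidth=250,threshold=9999)
g=cv2.imread("pics/side7.png",0); print(g[210:246,242:272])
a=np.linspace(0,6.28,200)
for n in(180,184):
  for r,z in((14,85),(12,79),(12,65),(17.5,51),(17.5,46),(18.5,30)):
    u=proj("side",jw(Q,np.c_[n+r*np.cos(a),r*np.sin(a),z+0*a])); print(n,r,z,u.min(0).round(1),u.max(0).round(1))
```

```text
[[125 125 127 127 125 123 123 125 124 122 121 122 122 124 125 124 123 124 123 122 123 124 126 124 122 125 123 124 124 125]
 [125 124 125 124 124 124 124 124 123 124 124 124 123 124 124 123 125 124 125 126 124 126 126 124 123 126 125 123 123 124]
 [126 123 124 123 122 124 125 123 123 124 123 124 125 125 122 124 126 124 126 124 126 124 123 123 127 124 125 123 124 125]
 [127 126 126 124 126 123 123 125 124 122 123 126 125 126 125 126 125 125 124 127 124 128 125 124 124 124 124 123 124 125]
 [126 126 124 127 127 125 125 126 125 126 125 125 124 125 125 125 126 125 124 124 124 124 127 126 128 126 127 125 124 123]
 [127 124 125 124 127 123 125 125 126 123 125 126 124 123 125 122 121 117 115 112 112 118 123 125 124 124 126 125 124 123]
 [127 123 126 126 124 124 123 122 124 125 126 127 122 114 107 102  98  92  90  89  90  96 105 113 122 121 123 122 123 123]
 [128 126 126 124 124 124 123 122 125 126 127 124 113  96  84  76  77  76  75  75  70  74  80 102 126 132 129 126 124 122]
 [128 126 126 128 124 124 125 125 125 126 126 120 100  82  74  75  75  71  72  70  69  72  91 124 154 164 159 150 14
[... 3096 characters left out ...]
120 126 143 162 174 181 181 180 179 171 166 176 185 188 189 187 181 178 177 172 163 156 144 131 115 115 119]
 [126 125 123 128 149 171 182 183 180 178 180 178 172 169 177 184 186 188 190 186 183 178 170 166 159 147 132 116 114 121]]
180 14 85 [254.9 220.9] [267.4 226.9]
180 12 79 [256.  223.7] [266.7 228.8]
180 12 65 [256.4 229.1] [267.1 234.3]
180 17.5 51 [254.4 233.2] [269.9 240.9]
180 17.5 46 [254.6 235.1] [270.1 242.9]
180 18.5 30 [254.7 240.9] [270.9 249.2]
184 14 85 [253.3 220.5] [265.9 226.5]
184 12 79 [254.5 223.3] [265.2 228.4]
184 12 65 [254.9 228.7] [265.6 233.9]
184 17.5 51 [253.  232.9] [268.4 240.6]
184 17.5 46 [253.1 234.7] [268.6 242.5]
184 18.5 30 [253.2 240.5] [269.4 248.8]
```

Run:
```python
from mv import *
np.set_printoptions(linewidth=250,threshold=9999)
print(cv2.imread("pics/top0.png",0)[186:214,308:330])
for x,y in((130,26),(134,26),(134,30)): print(x,y,proj("top",jw(Q,[(x,y+7,98),(x,y-7,98),(x,y+7,20),(x,y-7,20)])).round(1).tolist())
print("plate corners n=179", [proj("top",jw(Q,[(n+dx,dy,20) for dx in(-65,40) for dy in (55,-55)])).round(1).tolist() for n in (179,)])
g=cv2.imread("pics/top0.png",0); print("neck"); print(g[178:202,322:348])
print("bar cols 296-345 every 8, rows 232-258"); print(g[236:258,[300,304,308,312,330,334,338]].T)
print([proj("top",jw(Q,[(x,y,140)])).round(1).tolist() for x in(0,12) for y in(50,-50)])
```

```text
[[121  89  53  55  69 161 174 154 129 115 172 169 169 169 171 170 167 170 161 170 168  87]
 [120  82  60  54  71 168 175 141 128 152 174 171 168 169 168 169 171 170 148 164 159  91]
 [125  70  57  57  88 177 168 132 120 176 174 172 172 173 170 169 169 169 149 167 162 107]
 [115  65  59  64 132 180 164 128 138 173 172 171 170 172 172 172 173 172 148 161 171 124]
 [ 86  59  57  77 173 173 154 128 149 176 171 172 173 170 170 171 172 171 145 133 177 147]
 [ 69  62  54  74 180 171 141 124 115 176 171 171 171 172 173 173 172 172 151 127 165 172]
 [ 72  59  57  86 175 166 136 119 148 172 171 168 172 169 171 171 172 174 166 124 122 161]
 [ 63  58  66 133 175 162 129 118 174 172 169 166 169 169 169 170 169 172 171 137 112 114]
 [ 59  59  74 170 172 151 117 116 173 169 168 169 168 169 169 170 170 170 170 160 131 101]
 [ 58  56  92 183 170 135 117 150 170 169 168 169 168 170 168 168 168 169 170 169 159 132]
 [ 62  61 111 177 168 128 124 174 171 170 171 168 168 169 170 169 169 169 168 167 172 161]
 [ 55  64 136 174 162 129 122 166 169 159 171 172 169 168 170 169 168 169 167 167 171 167]
 [ 58  7
[... 4375 characters left out ...]
 59  48 131 171 171 172 166 130  71  66  60  64  61  63  62  61  62  59  64  65]
 [ 60  63  59  64  52 131 172 169 173 167 128  68  62  85 129 155 153 127 106  97  91  75]
 [ 63  62  60  59  59  48 126 174 170 172 169 128  64  65  66  63  63  64  62  57  65  61]
 [ 62  64  66  61  58  66  56 130 173 170 171 168 131  64  72  82  72  57  83 122 135 120]
 [ 62  62  65  62  61  67  66  61  66  65  56  90 146 171 169 175 149  77  59  37  36  32]
 [ 62  62  57  61  62  66  65  60  57  64  65  62  91 150 171 170 175 147  78  57  44  41]
 [ 69  66  65  62  65  67  66  63  65  65  60  64  57  88 147 172 169 173 151  76  58  44]]
[[[296.5, 244.4]], [[337.2, 254.5]], [[297.8, 239.6]], [[338.4, 249.7]]]
```

arm_command(plan=[{"linear": [0.2, 0, 0], "turn": [0, 0, 0], "jaw": -1}, {"linear": [0, 0, 0], "turn": [0, 0, 0], "jaw": -1}, {"linear": [0, 0, 0], "turn": [0, 0, 0], "jaw": -1}, {"linear": [0, 0, 0], "turn": [0, 0, 0], "jaw": -1}])

```text
time_s: 20.27
tcp_pos: [0.5628, 0.001, 0.0893]
orientation: [0.122, 0.992, -0.0, -0.001]
wrist_force: [-4.6, -0.6, 0.5]
finger_gap: 0.0855
grasp_force: 2.6
```

```bash
python3 look.py 8 | sed -n '1p;8,14p'
```

```text
tcp jig [74.6 -0.8] [-4.6 -0.6  0.5]
 [124 166 186 188 186 187 188 188 191 190 191 196 200 191 169 165 179 186 187 189 179 144 110 100  82  64  54  55  59  51  50  61  87  89  80]
 [110 154 176 180 181 184 184 186 187 188 188 193 187 165 130 123 146 174 187 186 182 147 109  99  82  63  55  55  56  56  51  61  91  99  85]
 [ 79 107 127 140 154 168 178 180 183 185 186 183 160 123  84  77 122 166 187 189 183 149 112 101  85  62  58  60  59  57  53  72 112 121  97]
 [ 53  65  72  83 100 122 142 156 164 174 176 161 123  84  57  61 111 162 186 189 179 149 112 102  81  61  58  56  59  56  54  75 121 130 104]
 [ 50  46  52  52  58  88 118 131 136 145 149 135  96  69  54  74 119 164 185 189 180 148 112 100  82  62  54  58  57  54  49  75 122 131 103]
 [ 52  51  51  48  53  81 109 123 126 131 128 108  87  75  76  98 127 165 184 188 182 150 114 102  87  66  54  55  56  59  53  73 120 132 103]
 [ 54  53  53  47  52  80 108 127 138 134 109  89  88  95 106 113 129 163 183 187 181 151 116 105  90  69  54  55  53  54  47  69 120 132 106]
```

arm_command(plan=[{"linear": [0, 0, 0], "turn": [0, 0, 0], "jaw": -0.3}, {"linear": [0, 0, 0], "turn": [0, 0, 0], "jaw": 0}, {"linear": [0, 0, 0], "turn": [0, 0, 0], "jaw": 0.2}, {"linear": [0, 0, 0], "turn": [0, 0, 0], "jaw": 0.4}, {"linear": [0, 0, 0], "turn": [0, 0, 0], "jaw": 1}, {"linear": [0, 0, 0], "turn": [0, 0, 0], "jaw": 1}, {"linear": [0, 0, 0], "turn": [0, 0, 0], "jaw": 1}, {"linear": [0, 0, 0], "turn": [0, 0, 0], "jaw": 1}, {"linear": [0, 0, 0], "turn": [0, 0, 0], "jaw": 1}])

```text
time_s: 21.45
tcp_pos: [0.5667, 0.0004, 0.0926]
orientation: [0.124, 0.992, 0.0, 0.003]
wrist_force: [-7.5, -1.1, 20.0]
finger_gap: 0.0239
grasp_force: 60.4
```

```bash
python3 look.py 9 | sed -n '1p;8,14p'; python3 -c "
from station import arm;s=arm.state();print(s['finger_gap'],s['grasp_force'])"
```

```text
tcp jig [78.6 -0.4] [-7.5 -1.1 20. ]
 [181 186 185 189 186 189 188 192 191 192 193 192 176 154 154 174 185 188 179 148 111 101 104 106 105 103 103 106 106 104  89  64  60  60  58]
 [154 168 176 179 181 184 185 186 186 189 184 161 126 101 122 163 185 190 180 148 110 101 101 102 105 108 107 105 104 102  82  62  56  56  58]
 [101 115 128 139 154 166 177 180 181 181 157 113  75  63 107 160 186 191 181 149 112 102 103 102 103 104 106 106 106 101  86  61  57  60  59]
 [ 58  65  72  84  99 120 144 158 165 169 140  88  60  65 106 160 185 189 180 149 114 101 104 104 104 107 103 104 105 101  85  64  55  55  56]
 [ 50  51  48  51  57  89 116 131 136 142 130 103  80  85 119 161 182 187 179 152 115 102 104 105 106 104 105 101 103 102  97  78  62  55  51]
 [ 55  54  50  48  54  86 113 124 126 132 124 105  90  97 125 164 183 187 180 153 116 102 102 106 103 103 100 102 103 108 115 112  93  69  60]
 [ 55  53  52  52  51  80 111 127 137 132 109  92 100 111 127 162 183 186 182 157 121 101 103 102 104 101 101 105 105 112 124 125 112  94  92]
0.023978287462884884 60.743122547864914
```

arm_command(plan=[{"linear": [0.1, 0, -0.1], "turn": [0, 0, 0], "jaw": 1}, {"linear": [0.1, 0, -0.1], "turn": [0, 0, 0], "jaw": 1}, {"linear": [0.1, 0, -0.1], "turn": [0, 0, 0], "jaw": 1}, {"linear": [0, 0, 0], "turn": [0, 0, 0], "jaw": 1}, {"linear": [0, 0, 0], "turn": [0, 0, 0], "jaw": 1}])

```text
time_s: 22.12
tcp_pos: [0.5611, 0.0017, 0.0927]
orientation: [0.123, 0.992, 0.0, 0.0]
wrist_force: [-5.5, -1.0, 3.3]
finger_gap: 0.0235
grasp_force: 60.8
```

```bash
python3 look.py 10 | sed -n '1p;8,14p'
```

```text
tcp jig [72.8 -0.4] [-5.5 -1.   3.3]
 [ 97 153 186 188 188 188 188 188 190 190 191 197 201 195 186 175 159 168 185 189 183 158 123 103 103 105 103 106 104 104 104 102  93  71  59]
 [ 91 145 176 181 182 184 185 187 186 188 187 192 188 174 150 127 121 158 183 189 186 161 125 106 102 103 102 105 106 105 105 103  90  75  59]
 [ 70 102 126 138 154 167 177 180 184 186 184 183 168 135 100  75  92 153 187 189 188 168 131 105 105 104 105 104 107 105 107 103  92  68  59]
 [ 56  58  72  85  98 121 144 157 165 172 177 167 138  99  68  51  90 155 188 191 187 170 133 107 103 102 103 106 103 103 104 101  90  69  56]
 [ 52  51  51  51  61  88 117 132 137 142 150 137 109  77  57  55  94 155 185 189 185 173 135 107 102 104 102 104 102 104 103 102  93  72  54]
 [ 55  54  51  50  52  84 113 122 126 131 130 108  89  76  70  75 108 161 184 187 186 171 139 108 103 105 106 102 102 100 103 102 104  94  76]
 [ 56  53  54  47  53  78 110 129 139 133 111  90  89  95  99 105 126 163 186 187 188 173 141 107 101 103 105 103 104 102 100 106 113 119 116]
```

arm_command(plan=[{"linear": [-0.1, 0, 0], "turn": [0, 0, 0], "jaw": 1}, {"linear": [-0.1, 0, 0], "turn": [0, 0, 0], "jaw": 1}, {"linear": [0, 0, 0], "turn": [0, 0, 0], "jaw": 1}, {"linear": [0, 0, 0], "turn": [0, 0, 0], "jaw": 1}, {"linear": [0, 0, 0], "turn": [0, 0, 0], "jaw": 1}])

```text
time_s: 22.8
tcp_pos: [0.5632, 0.0012, 0.0927]
orientation: [0.123, 0.992, 0.0, 0.0]
wrist_force: [-6.4, -1.6, 4.6]
finger_gap: 0.0235
grasp_force: 60.9
```

```bash
python3 look.py 11 | sed -n '1p;8,12p'
python3 - <<'E'
from station import search_frame
print(search_frame("side","stopper")[:1],search_frame("side","cam_lever")[:1])
import cv2,numpy as np
np.set_printoptions(linewidth=250,threshold=9999)
print(cv2.imread("pics/side11.png",0)[214:240:2,248:272])
E
```

```text
tcp jig [75.  -0.4] [-6.4 -1.6  4.6]
 [151 184 188 187 186 187 190 189 191 188 193 195 198 187 166 156 177 186 187 185 166 128 106 103 103 101 105 105 105 106 104  92  74  58  59]
 [137 167 178 180 181 183 186 186 188 187 189 187 169 142 114 118 163 188 189 187 170 134 107 102 103 105 104 104 105 106 104  92  71  58  56]
 [ 93 117 128 141 153 167 176 180 184 185 186 166 130  91  67  88 155 186 191 187 171 136 107 104 103 105 104 105 105 103 104  91  70  59  54]
 [ 57  64  72  84  98 121 144 157 166 175 176 147 102  63  51  84 154 187 189 187 173 138 109 102 105 106 105 103 103 104 101  94  71  59  51]
 [ 54  52  50  49  60  88 116 133 136 144 149 129  90  63  55  93 155 183 186 187 172 138 107 102 104 106 105 106 103 103 103 102  83  63  53]
[{'extent': [255.2, 228.6, 268.2, 246.2], 'p': 0.62}] [{'extent': [304.9, 212.6, 320.0, 237.1], 'p': 0.73}]
[[124 127 126 124 124 124 121 124 127 127 126 125 125 122 122 124 124 127 126 126 125 125 123 123]
 [123 124 123 126 126 124 125 122 114 106  99  94  89  86  88  94 103 113 121 123 123 122 124 123]
 [125 125 126 126 125 124 106  85  74  73 
[... 347 characters left out ...]
1 195]
 [ 78  81  79  78  80  79  86  98  97  80  68  68  69  85 137 167 177 180 181 183 185 185 187 187]
 [ 81  83  80  78  78  81  89 109 102  74  55  53  53  52  57  63  72  83  98 120 143 157 165 174]
 [ 80  79  80  78  88 102 118 124 104  73  55  54  54  54  56  52  53  46  52  84 110 122 125 132]
 [ 79  84  98 111 120 124 124 124 113  84  58  52  55  54  55  53  52  49  51  75 106 129 148 130]
 [ 84 100 115 122 124 123 124 125 120  94  62  54  54  57  54  54  55  50  53  65  91 117 142 132]
 [117 123 124 124 123 125 122 110  87  64  54  52  55  55  55  55  52  51  49  46  47  73 120 119]
 [123 124 122 123 120 121 119  93  61  49  54  54  56  55  50  53  52  51  49  52  47  75 125 125]]
```

```bash
python3 -c "
from station import close_job
print(close_job())"
```

```text
the job is handed in; nothing more can be done
None
```

I handed the job in with the larger stopper seated in the neck, the lever closed and the arm still holding the leg; my estimates put the pointer 1 to 3 mm from the blade, inside the 6 mm limit, though while the lever closed it slid about 4 mm forward, near that limit, before I brought it back, and no result came back.

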